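Load the waiting carriage of the drill jig and index it under the bushing

ROBOT

A 7-joint arm with a two-finger parallel gripper is mounted at the origin on a cart in front of the work surface, level with it; the furniture and walls round the work are solid. World frame = base frame: x ahead of the robot, y to its left, z up, the work surface at z = 0. Lengths are in m, angles in rad, forces in N, time in s.
With the tool pointing down it reaches from about 0.35 to 0.9 m from the base axis. Payload 8.1 kg.
Tool frame: the origin (TCP) lies at the very end of the fingers, on their centre line; the grasp point (between the pads) lies 19 mm behind it; z points along the fingers, y is the line along which they close (so a half turn about z gives the same grasp; the last joint's range is limited). The gripper opens to 85 mm and grips with 20 to 120 N. Pads are 22 mm wide; open, the fingers measure 114 mm over their backs; the gripper's body (76 mm by 85 mm) begins 54 mm behind the grasp point. The pads swing forward as they close: fully open they stand 13 mm farther back than shut.
Start: joints at [-1.213, 0.434, 0.025, 1.573, -0.012, 1.134, -0.075], TCP at [0.278, 0.56, 0.231] pointing down, gripper open.
Joint ranges: [-2.62, 2.62], [-0.44, 2.09], [-1.27, 1.32], [0.08, 2.57], [-1.32, 4.46], [0.12, 2], [-2.74, 2.74]. Speed limits (rad/s): [2.22, 2.22, 3.01, 3.01, 3.14, 3.14, 3.14].

INTERFACE

Orientations are given as a unit quaternion [w, x, y, z].
In Python, from plant import manip gives the robot as it stands.
- The arm moves only by the tool jog_arm, never from a script. Its argument "rows" is text: rows parted by semicolons, each of 7 numbers parted by spaces: the shift along the tool's x, y, z in mm, then the turn, a rotation vector about the tool's x, y, z in rad, then the finger opening in mm, from 0 to 85.4. A call has 1 to 5 rows; each row shifts and turns the commanded pose from where the row before left it, along the tool's axes as they then stand; what a row does not reach is not made up. A row lasts 1/8 s, in which the tool goes at most 62.5 mm and 10.7 degrees, less where a joint would pass 70% of its speed; a pose out of reach is approached as far as the arm can. A call is refused whole if a number of a shift passes 62.5 or a number of a turn 0.188, either way. A call with a gripper value outside its range is refused whole. The fingers move at their own pace and stop on an object; the grip force is fixed at half the most. Time passes only in rows, so rows that do not move let the fingers close. It gives the time, the measured TCP pose, the force, the opening and the grip force at its end, in the units of the state.
- manip.get_obs(): the state, without advancing time (a new reading comes with each control period).
- manip.camera(name): name is "side" or "top"; returns a dict with "color" (384x512x3 uint8, red, green, blue), "mtx" (3x3 intrinsics, pixels), "world_to_cam" (4x4, takes a point from world to camera coordinates). Camera axes: x right, y down, z forward; pixel columns grow to the right and rows downward; lengths in m; the calibration is good to about 2 mm. A picture is of the moment at which its call begins. There is no depth.
- manip.job_done(): hands the job in; it is judged then, once.
Trained networks look in a picture, given as the dict that the camera call returned (one of the last four; its "shot" number tells which), for a name from the list of things; names that differ only in an ending like _2 or _b are one class to them, and where a whole thing is asked for, a point or a joint stands for the part that bears it (a point fixed in the world has none). Each returns a list of dicts, best first, with "p" (0 to 1); they miss things now and then, are a little off and sometimes report something else, mostly with a low value. They report only what shows in the picture. A call takes as long as a camera call.
- manip.look_for(picture, name): "box" ([left, top, right, bottom] in pixels, round what is visible of it).
- manip.masks_of(picture, name): "region" (384x512 bool, what is visible of it) and "box" ([left, top, right, bottom] in pixels, round what is visible of it).
The state is a dict: "time_s": time; "joint_pos": joint angles; "dq": joint speeds; "joint_torque": joint torques, N m; "tool_pos": TCP position; "orientation": TCP orientation; "force": force on the tool from outside, world axes, zero at the start; "wrist_torque": the same for the moment, N m; "grip_width": finger opening in m; "finger_force": force on a finger pad.
Only numpy, scipy, OpenCV 4.12 (cv2) and the standard library are available. Lean on these libraries where they do the work, as an engineer would, in place of code of your own. Each camera call takes 0.05 s, during which the arm holds its last target. There are 200 camera calls.

TASK

Two sloping carriages queue on the rods of the drill jig, one with a narrow nest, one with a wide nest. See which of them waits next to the bridge, on its right, and lay the blank that fits its nest into it, flat on the bed and down against the lower stop, without dropping it or shifting the carriage; then push that carriage one station to the left, until its roller rests in the notch with the blank under the drill bushing. Leave the other carriage, the other blank and the things lying about where they are.

Things in the scene. Friction and masses are not known exactly. Their poses are not given: they have to be found in the camera images.
- drill_jig: Fixed jig. Origin: centre of the underside of its base board (216x384x18 mm). x away from the robot, y along the rods to the left, z up. Bridge 32 mm wide at y=+42.5 mm: front post x=-95, top z=107 mm; rear post x=+95, top z=213 mm; beam 18 mm thick, parallel to the beds, underside 46 mm off them; bushing sticks out 26 mm above it. Stations at y=-127.5, -42.5 (waiting), +42.5 (drilling), +127.5 mm
- bushing (a point): Lower mouth of the steel drill bushing (22 mm across) in the bridge beam, 41 mm above the bed square to it. Axes as drill_jig's
- narrow_carriage (a joint): Slide of the narrow carriage along the rods (m): 0 in the notch where it starts, growing to the left; the notches lie 0.085 apart. About 10 N takes it out of a notch, then 3 N moves it on; within 6 mm of a notch the roller draws it in
- wide_carriage (a joint): Slide of the wide carriage along the rods (m): 0 in the notch where it starts, growing to the left; the notches lie 0.085 apart. About 10 N takes it out of a notch, then 3 N moves it on; within 6 mm of a notch the roller draws it in
- narrow_nest (a point): Point on the sloping bed of the narrow carriage where the middle of the square blank's underside lies when seated. Axes of the bed: x up the slope (30 degrees, rising away from the robot), y left along the rods, z square to the bed. Nest 36 mm wide in y between two ribs 11 mm high, 8 mm thick, bevelled inside; face of the lower stop (16 mm high) at x=-55 mm; bed 135 mm up the slope, 80 mm wide
- wide_nest (a point): Point on the sloping bed of the wide carriage where the middle of the flat blank's underside lies when seated. Axes of the bed: x up the slope (30 degrees, rising away from the robot), y left along the rods, z square to the bed. Nest 49 mm wide in y between two ribs 11 mm high, 8 mm thick, bevelled inside; face of the lower stop (16 mm high) at x=-45 mm; bed 135 mm up the slope, 80 mm wide
- narrow_handle (a point): Narrow carriage: middle of the top edge of the right-hand (-y) face of its push handle, an upright wooden block at the front right of the carriage, 24 mm in x, 18 mm in y (from this point to +y), top 122 mm above the bench, free from 62 mm up. 87 mm in front of and 40 mm right of the carriage's middle. Axes as drill_jig's
- wide_handle (a point): Wide carriage: middle of the top edge of the right-hand (-y) face of its push handle, an upright wooden block at the front right of the carriage, 24 mm in x, 18 mm in y (from this point to +y), top 122 mm above the bench, free from 62 mm up. 87 mm in front of and 40 mm right of the carriage's middle. Axes as drill_jig's
- square_blank: Loose bar of plain wood of square section, 32 x 110 x 32 mm, lying on the bench in front of the jig. Origin: centre of its underside; y along its length, z up. It fits the narrow nest, its length up the slope, either end up
- flat_blank: Loose plain wooden block, 45 x 90 x 28 mm, lying flat on the bench in front of the jig. Origin: centre of its underside; y along its length, z (28 mm) up. It fits the wide nest, its length up the slope, either end up
- sanding_disc: Grey round sanding disc (110 mm across, 33 mm high) lying at the left, a bystander. Origin: centre of its underside
- cork_block: Cork sanding block (60 x 112 x 36 mm) at the right, a bystander. Origin: centre of its underside
- small_offcut: Square wooden offcut (60 x 60 x 22 mm) at the right of the jig, a bystander. Origin: centre of its underside

How it is judged:
On the way:
1. The blank that fits the carriage waiting next to the bridge lies in its nest, against the lower stop, let go, with that carriage still in its waiting notch (((x of square_blank in the frame of narrow_nest between -0.004 and 0.006 m and y of square_blank in the frame of narrow_nest between -0.004 and 0.004 m and z of square_blank in the frame of narrow_nest between -0.004 and 0.004 m and angle between the z axis of square_blank and the z axis of narrow_nest, either way round below 0.08 rad and y of narrow_nest in the frame of drill_jig between -0.0485 and -0.0365 m and distance of narrow_handle from where it was at the start of the episode below 0.006 m) or (x of flat_blank in the frame of wide_nest between -0.004 and 0.006 m and y of flat_blank in the frame of wide_nest between -0.004 and 0.004 m and z of flat_blank in the frame of wide_nest between -0.004 and 0.004 m and angle between the z axis of flat_blank and the z axis of wide_nest, either way round below 0.08 rad and y of wide_nest in the frame of drill_jig between -0.0485 and -0.0365 m and distance of wide_handle from where it was at the start of the episode below 0.006 m)) and contact force between the fingers and anything else below 0.3 N), for 0.2 s.
At the end, for the whole second after the job is handed in: The carriage that waited rests one station (85 mm) further left, within 3 mm of the drilling notch, its blank flat in its nest: within 4 mm across, 6 mm of the lower stop, 0.08 rad of the bed. The other carriage is within 5 mm and the other blank within 20 mm of where it was (((x of square_blank in the frame of narrow_nest between -0.004 and 0.006 m and y of square_blank in the frame of narrow_nest between -0.004 and 0.004 m and z of square_blank in the frame of narrow_nest between -0.004 and 0.004 m and angle between the z axis of square_blank and the z axis of narrow_nest, either way round below 0.08 rad and y of narrow_nest in the frame of drill_jig between 0.0395 and 0.0455 m and distance of narrow_handle from where it was at the start of the episode between 0.08 and 0.09 m and velocity of joint narrow_carriage between -0.005 and 0.005 m/s and distance of wide_handle from where it was at the start of the episode below 0.005 m and distance of flat_blank from where it was at the start of the episode below 0.02 m) or (x of flat_blank in the frame of wide_nest between -0.004 and 0.006 m and y of flat_blank in the frame of wide_nest between -0.004 and 0.004 m and z of flat_blank in the frame of wide_nest between -0.004 and 0.004 m and angle between the z axis of flat_blank and the z axis of wide_nest, either way round below 0.08 rad and y of wide_nest in the frame of drill_jig between 0.0395 and 0.0455 m and distance of wide_handle from where it was at the start of the episode between 0.08 and 0.09 m and velocity of joint wide_carriage between -0.005 and 0.005 m/s and distance of narrow_handle from where it was at the start of the episode below 0.005 m and distance of square_blank from where it was at the start of the episode below 0.02 m)) and linear speed of each of square_blank, flat_blank below 0.02 m/s); the robot touches nothing.
It fails at once if A blank is dropped or thrown (moves faster than 0.35 m/s while no finger touches it) ((linear speed of square_blank above 0.35 m/s and contact force between the fingers and square_blank below 0.05 N) or (linear speed of flat_blank above 0.35 m/s and contact force between the fingers and flat_blank below 0.05 N)).
It fails at once if A bystander (sanding disc, cork block, small offcut) is moved more than 25 mm (distance of any of sanding_disc, cork_block, small_offcut from where it was at the start of the episode above 0.025 m).
It also fails if it takes over 48 s, if anything falls off the work surface, if the arm or the gripper's body presses on something with over 40 N, if the wrist force passes 120 N, or if a joint passes its speed limit or range.

## Working session

There is one attempt and no reset: what is moved stays moved. The work goes in short steps, Python scripts to look and compute and a tool call to move; the robot and the scene stay as the last step left them, time stands still between calls to the robot, and variables do not carry over. Pictures are saved under pics/ and viewed, at most 10 in all, crops included, and the job is handed in when it is done.

Besides the shell and the picture viewer there is one more tool, called after "Call:" as name(argument=value, ...) on one line, values as JSON. jog_arm: Moves the arm, as the interface text tells. Its arguments: {"type":"object","properties":{"rows":{"type":"string"}},"required":["rows"]}

```bash
mkdir -p pics
cat > h.py <<'E'
import numpy as np, cv2, json
from plant import manip
from scipy.spatial.transform import Rotation as R
def rot(o): q=np.array(o['orientation']); return R.from_quat([q[1],q[2],q[3],q[0]])
def proj(c,P):
    P=np.atleast_2d(P); p=P@c['world_to_cam'][:3,:3].T+c['world_to_cam'][:3,3]; u=p@np.array(c['mtx']).T
    return u[:,:2]/u[:,2:]
def ray(c,uv):
    W=np.array(c['world_to_cam']); d=np.linalg.inv(c['mtx'])@np.array([uv[0],uv[1],1.]); return -W[:3,:3].T@W[:3,3], W[:3,:3].T@d
def atz(c,uv,z):
    o,d=ray(c,uv); return o+d*(z-o[2])/d[2]
def tri(l):
    A=np.zeros((3,3));b=np.zeros(3)
    for c,uv in l:
        o,d=ray(c,uv); d=d/np.linalg.norm(d); M=np.eye(3)-np.outer(d,d); A+=M;b+=M@o
    return np.linalg.solve(A,b)
E
cat > a.py <<'E'
from h import *
np.set_printoptions(precision=4,suppress=True)
o=manip.get_obs(); print(o['time_s'],o['tool_pos'],o['orientation'])
print(rot(o).as_matrix())
for n in ['side','top']:
    c=manip.camera(n); cv2.imwrite(f'pics/{n}0.png',c['color'][:,:,::-1])
    np.savez(f'{n}0.npz',**{k:c[k] for k in ['color','mtx','world_to_cam']})
    print(n,ray(c,(256,192)))
    for k in ['drill_jig','narrow_nest','wide_nest','narrow_handle','square_blank','flat_blank','bushing','cork_block','sanding_disc','small_offcut']:
        try: print(k,[(round(r['p'],2),np.round(r['box']).astype(int).tolist()) for r in manip.look_for(c,k)[:3]])
        except Exception as e: print(k,e)
E
python3 a.py
```

```text
0.0 [0.2777 0.5593 0.2305] [-0.0001  0.2284  0.9736 -0.0008]
[[-0.8957  0.4447 -0.0006]
 [ 0.4447  0.8957 -0.0015]
 [-0.0001 -0.0016 -1.    ]]
side (array([ 0.3781, -1.2255,  0.7046]), array([ 0.1177,  0.8813, -0.4578]))
drill_jig [(0.65, [245, 144, 327, 258])]
narrow_nest [(0.56, [257, 193, 314, 236])]
wide_nest [(0.82, [253, 186, 312, 223])]
narrow_handle [(0.91, [261, 196, 315, 239])]
square_blank [(0.83, [221, 217, 241, 247])]
flat_blank [(0.59, [213, 193, 236, 210])]
bushing [(0.55, [249, 146, 334, 254])]
cork_block [(0.75, [228, 254, 258, 287]), (0.68, [256, 193, 320, 239]), (0.31, [210, 190, 232, 212])]
sanding_disc [(0.67, [198, 165, 225, 186]), (0.43, [257, 194, 316, 235])]
small_offcut [(0.56, [312, 264, 338, 283])]
top (array([ 0.3298, -0.0456,  1.5547]), array([ 0.1255, -0.0137, -0.9922]))
drill_jig [(0.98, [199, 116, 310, 196])]
narrow_nest [(0.63, [283, 135, 311, 190])]
wide_nest [(0.86, [256, 136, 284, 190])]
narrow_handle [(0.83, [282, 137, 309, 192])]
square_blank [(0.75, [264, 214, 298, 220])]
flat_blank [(0.57, [208, 210, 237, 236])]
bushing [(0.74, [200, 112, 315, 197])]
cork_block [(0.59, [320, 197, 354, 223])]
sanding_disc [(0.62, [142, 214, 179, 250])]
small_offcut [(0.69, [331, 138, 350, 157]), (0.68, [282, 139, 309, 190]), (0.62, [257, 139, 289, 192])]
```

Run:
```python
import cv2
a=cv2.imread('pics/top0.png')[105:255,135:360]; cv2.imwrite('pics/t1.png',cv2.resize(a,None,fx=3.5,fy=3.5,interpolation=cv2.INTER_CUBIC))
a=cv2.imread('pics/side0.png')[135:295,190:345]; cv2.imwrite('pics/s1.png',cv2.resize(a,None,fx=3.7,fy=3.7,interpolation=cv2.INTER_CUBIC))
```

```text
(no output)
```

View pics/t1.png

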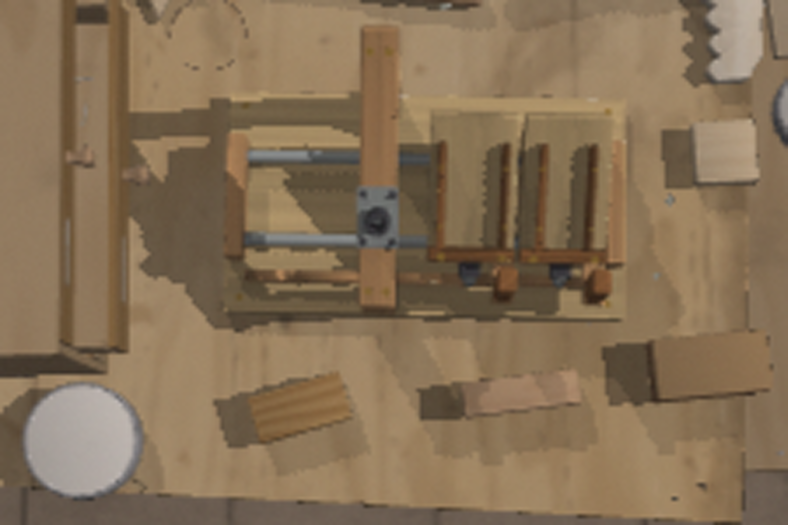

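View pics/s1.png

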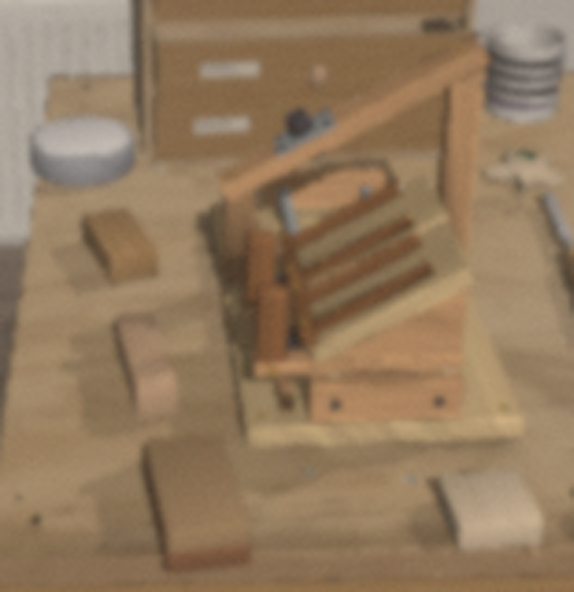

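```bash
cat > fit.py <<'E'
from h import *
from scipy.optimize import least_squares
np.set_printoptions(precision=4,suppress=True)
C={n:dict(np.load(f'{n}0.npz')) for n in ['top','side']}
def px(n,u,v):
    s,ox,oy=(3.5,135,105) if n=='top' else (3.7,190,135)
    return np.array([(u+.5)/s-.5+ox,(v+.5)/s-.5+oy])
def J(p,P): # jig x,y,yaw
    c,s=np.cos(p[2]),np.sin(p[2]); P=np.array(P,float)
    return np.array([p[0]+c*P[0]-s*P[1],p[1]+s*P[0]+c*P[1],P[2]])
obs=[('top',225,310,(-.108,.192,.018)),('top',620,320,(-.108,-.192,.018)),('top',627,100,(.108,-.192,.018)),('top',230,95,(.108,.192,.018)),
('side',248,428,(-.108,-.192,.018)),('side',522,416,(.108,-.192,.018))]
r=least_squares(lambda p:np.concatenate([proj(C[n],J(p,P))[0]-px(n,u,v) for n,u,v,P in obs]),[.55,0,0])
print(r.x,r.fun.reshape(-1,2)); p=r.x
def inj(X):
    d=X-[p[0],p[1],0]; c,s=np.cos(p[2]),np.sin(p[2]); return np.array([c*d[0]+s*d[1],-s*d[0]+c*d[1],d[2]])*1e3
for name,t,s in [('bush top',(376,218),(300,121)),('wide handle top',(505,270),(262,237)),('L rib low',(440,248),(292,240)),('L rib up',(443,143),(395,185)),('R rib low',(503,250),(300,272)),('R rib up',(506,145),(408,225)),
 ('bed up right corner',(519,112),(448,215)),('beam rear top',(380,27),(470,48))]:
    l=[(C['top'],px('top',*t)),(C['side'],px('side',*s))]; X=tri(l)
    print(name,X,inj(X),np.concatenate([proj(c,X)[0]-uv for c,uv in l]))
E
python3 fit.py
python3 - <<'E'
import cv2
a=cv2.imread('pics/side0.png')[140:260,205:325]; cv2.imwrite('pics/s2.png',cv2.resize(a,None,fx=5,fy=5,interpolation=cv2.INTER_CUBIC))
a=cv2.imread('pics/top0.png')[130:240,200:320]; cv2.imwrite('pics/t2.png',cv2.resize(a,None,fx=5,fy=5,interpolation=cv2.INTER_CUBIC))
E
```

```text
[ 0.623  -0.0691 -0.0323] [[-0.6     0.5604]
 [ 1.4031 -0.4203]
 [-0.6973 -0.6103]
 [-0.0396 -0.914 ]
 [-1.2687 -0.2077]
 [ 0.1783  0.246 ]]
bush top [ 0.5835 -0.0237  0.1658] [-40.91    44.1393 165.8196] [ 0.0095 -0.1318 -0.1257  0.0204]
wide handle top [ 0.5399 -0.1377  0.1169] [-80.8352 -71.2391 116.8977] [-0.0448  0.9253  0.9707 -0.1421]
L rib low [ 0.5702 -0.0809  0.0817] [-52.3451 -13.5019  81.6541] [ 0.0146 -0.2326 -0.2375  0.0355]
L rib up [ 0.6563 -0.0841  0.1315] [ 33.7828 -13.888  131.5157] [-0.0144  0.1323  0.1331 -0.0251]
R rib low [ 0.5676 -0.1388  0.0832] [-53.123  -71.4303  83.2369] [ 0.0234 -0.3562 -0.3783  0.0564]
R rib up [ 0.6554 -0.1411  0.1237] [ 34.6618 -70.871  123.6666] [-0.0148  0.1289  0.1354 -0.0253]
bed up right corner [ 0.6833 -0.1527  0.1372] [ 62.9879 -81.5833 137.2019] [ 0.0266 -0.1973 -0.2084  0.0412]
beam rear top [ 0.73   -0.0296  0.2312] [105.6837  43.0001 231.2065] [-0.2146  1.5044  1.4013 -0.339 ]
```

View pics/s2.png

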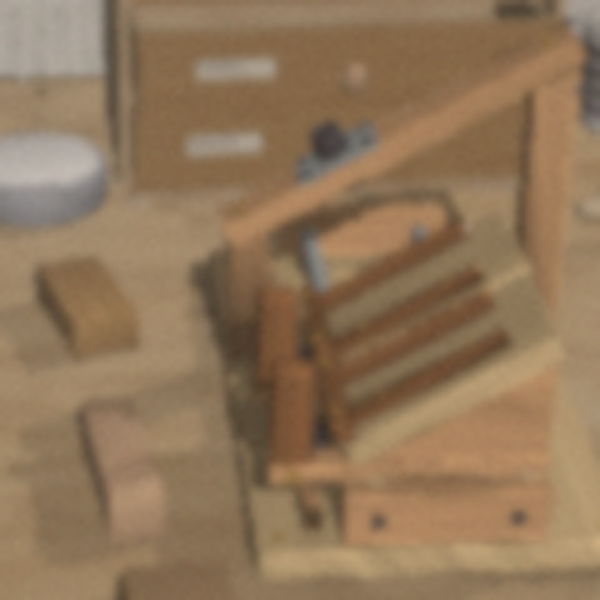

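View pics/t2.png

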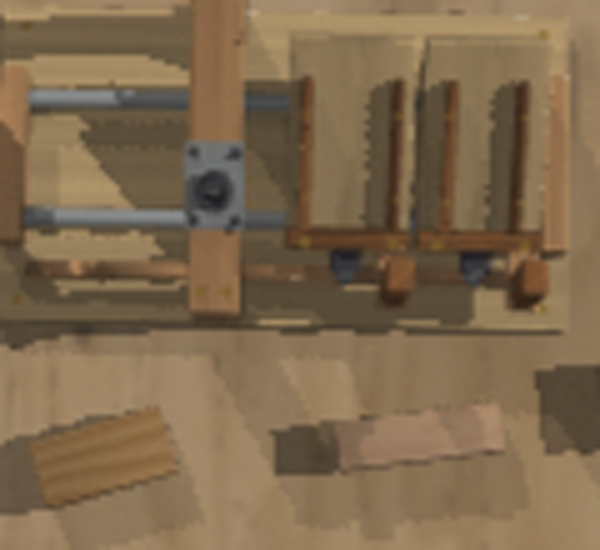

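```bash
cat > fit2.py <<'E'
from h import *
from scipy.optimize import least_squares
np.set_printoptions(precision=4,suppress=True)
C={n:dict(np.load(f'{n}0.npz')) for n in ['top','side']}
def px(n,u,v):
    ox,oy=(200,130) if n=='top' else (205,140)
    return np.array([(u+.5)/5-.5+ox,(v+.5)/5-.5+oy])
def J(p,P):
    c,s=np.cos(p[2]),np.sin(p[2]); P=np.array(P,float)
    return np.array([p[0]+c*P[0]-s*P[1],p[1]+s*P[0]+c*P[1],P[2]])
def B(p,s,y,h): # bed coords -> world
    return J(p,(p[3]+.866*s-.5*h,y,p[4]+.5*s+.866*h))
if __name__=='__main__':
    W=-.0425
    def o1(p):
        e,b=p[5],p[6]
        L=[('top',306,77,B(p,e,W+.0285,.011)),('top',398,80,B(p,e,W-.0285,.011)),
        ('top',290,232,B(p,-.045,W+.04,.016)),('top',410,237,B(p,-.045,W-.04,.016)),
        ('top',292,37,B(p,b,W+.04,0)),('top',416,40,B(p,b,W-.04,0)),
        ('side',460,221,B(p,e,W+.0285,.011)),('side',480,275,B(p,e,W-.0285,.011)),
        ('side',325,297,B(p,-.045,W+.0285,.011)),('side',338,345,B(p,-.045,W-.0285,.011)),
        ('side',495,214,B(p,b,W+.04,0)),('side',525,265,B(p,b,W-.04,0)),('side',560,345,B(p,b,-.1275-.04,0)),
        ('side',492,298,B(p,e,-.1275+.022,.011)),('side',508,335,B(p,e,-.1275-.022,.011)),
        ('top',449,81,B(p,e,-.1275+.022,.011)),('top',523,83,B(p,e,-.1275-.022,.011)),
        ('top',0+6,322,None),('top',566,331,J(p,(-.108,-.192,.018))),('top',568,16,J(p,(.108,-.192,.018))),
        ('side',262,557,J(p,(-.108,-.192,.018))),
        ('top',213,188,B(p,p[7],.0425,.090)),('side',330,130,B(p,p[7],.0425,.090)),
        ('top',414,271,J(p,(p[8],W-.04,.122))),('side',292,294,J(p,(p[8]+.012,W-.04,.122)))]
        return [l for l in L if l[3] is not None]
    f=lambda p:np.concatenate([proj(C[n],X)[0]-px(n,u,v) for n,u,v,X in o1(p)])
    r=least_squares(f,[.623,-.069,-.03,0,.09,.05,.07,0,-.087],loss='soft_l1',f_scale=.7)
    print(r.x)
    for l,e in zip(o1(r.x),f(r.x).reshape(-1,2)): print(l[0],l[1:3],e)
    p=r.x; np.save('p.npy',p); print('nest',B(p,0,W,0),'handle',J(p,(p[8],W-.04,.122)))
E
python3 fit2.py
```

```text
[ 0.6229 -0.0686 -0.0272 -0.0052  0.0938  0.0531  0.0764  0.0082 -0.0876]
top (306, 77) [0.2121 0.3143]
top (398, 80) [-0.0539 -0.0943]
top (290, 232) [-0.7006 -0.9708]
top (410, 237) [ 0.1913 -1.6977]
top (292, 37) [-0.5595  0.1368]
top (416, 40) [ 0.069  -0.1976]
side (460, 221) [0.3027 1.186 ]
side (480, 275) [-0.1926 -1.1296]
side (325, 297) [-0.4646  0.7745]
side (338, 345) [-0.7128  0.1476]
side (495, 214) [0.8004 0.1195]
side (525, 265) [0.1845 1.7734]
side (560, 345) [-0.3758 -0.0486]
side (492, 298) [-0.33   -0.2522]
side (508, 335) [-0.4739 -0.2541]
top (449, 81) [ 0.7264 -0.1784]
top (523, 83) [-0.0647 -0.4305]
top (566, 331) [ 0.4026 -0.4008]
top (568, 16) [-0.4235 -0.443 ]
side (262, 557) [-1.3044 -0.8982]
top (213, 188) [ 0.2531 -0.155 ]
side (330, 130) [-0.6631 -0.9738]
top (414, 271) [0.1523 0.7887]
side (292, 294) [0.7115 0.3517]
nest [ 0.6165 -0.111   0.0938] handle [ 0.533  -0.1487  0.122 ]
```

```bash
cat > blank.py <<'E'
from fit2 import *
from scipy.optimize import least_squares
def cor(q,a,b,h):
    c,s=np.cos(q[2]),np.sin(q[2]); return np.array([q[0]+c*b-s*a,q[1]+s*b+c*a,h])
# q: x,y,yaw of length axis, top z ; b along length, a across(left of length)
L=[('top',33,458,-1,-1),('top',158,406,1,1),('top',178,460,1,-1),('top',46,506,-1,-1)]
L=[('top',33,458,-.045,.0225),('top',158,406,.045,.0225),('top',178,459,.045,-.0225),('top',46,505,-.045,-.0225),
('side',38,268,-.045,.0225),('side',95,257,.045,.0225),('side',135,325,.045,-.0225),('side',77,352,-.045,-.0225)]
E
python3 - <<'E'
import sys; sys.path.insert(0,'.')
import os; os.chdir('.')
from h import *
for n in ['top','side']:
    c=manip.camera(n); m=manip.masks_of(c,'flat_blank')[0]
    np.save(f'm_{n}.npy',m['region']); reg=m['region'].astype('uint8')
    cs=max(cv2.findContours(reg,0,2)[0],key=cv2.contourArea)
    print(n,m['p'],reg.sum(),cv2.minAreaRect(cs), cv2.approxPolyDP(cs,2,True)[:,0].tolist())
E
```

```text
top 0.76 379 ((220.52830505371094, 220.8490753173828), (14.285496711730957, 27.1973876953125), 74.05460357666016) [[232, 212], [207, 218], [209, 230], [234, 224]]
side 0.67 326 ((222.1000213623047, 200.6999969482422), (22.807893753051758, 16.546903610229492), 63.43495178222656) [[212, 194], [212, 199], [220, 211], [232, 208], [232, 202], [224, 191]]
```

```bash
cat > blank.py <<'E'
from fit2 import *
def cor(q,b,a,h):
    c,s=np.cos(q[2]),np.sin(q[2]); return np.array([q[0]+c*b-s*a,q[1]+s*b+c*a,h])
L=[('top',33,458,-1,1,1),('top',158,406,1,1,1),('top',178,459,1,-1,1),('top',46,505,-1,-1,1),
('side',38,270,-1,-1,1),('side',97,257,-1,1,1),('side',136,315,1,1,1),('side',77,332,1,-1,1),('side',79,358,1,-1,0),('side',137,343,1,1,0)]
f=lambda q:np.concatenate([proj(C[n],cor(q,.045*b,.0225*a,q[3]*h))[0]-px(n,u,v) for n,u,v,b,a,h in L])
r=least_squares(f,[.45,0,-1.16,.028]); print(r.x,np.degrees(r.x[2])); print(r.fun.reshape(-1,2))
E
python3 blank.py
```

```text
[ 0.4297  0.053  -1.2627  0.0218] -72.34912751601291
[[-0.881  -2.6064]
 [-0.0898 -0.8227]
 [ 0.1668  1.4368]
 [ 0.6881  0.9139]
 [-1.1773  0.2131]
 [-0.953   0.5418]
 [ 0.717   0.1902]
 [-0.0219 -0.687 ]
 [-0.2834 -0.1959]
 [ 0.567   0.2326]]
```

```bash
cat >> blank.py <<'E'
def crop(n,x0,y0,k=12,w=32,h=36):
    return cv2.resize(C[n]['color'][y0:y0+h,x0:x0+w,::-1],None,fx=k,fy=k,interpolation=cv2.INTER_CUBIC)
im=np.hstack([crop('top',204,206),crop('side',206,184)]); cv2.imwrite('pics/b.png',im)
E
python3 blank.py >/dev/null
```

```text
(no output)
```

View pics/b.png

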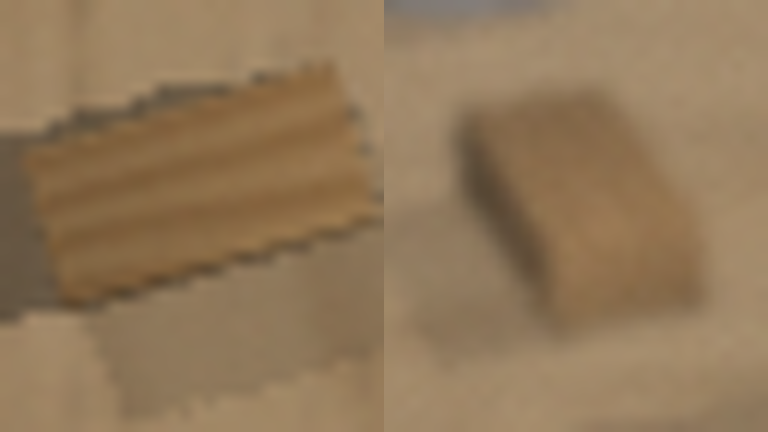

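```bash
cat > blank.py <<'E'
from fit2 import *
def cor(q,b,a,h):
    c,s=np.cos(q[2]),np.sin(q[2]); return np.array([q[0]+c*b-s*a,q[1]+s*b+c*a,h])
L=[('top',25,150,-1,1,1),('top',335,65,1,1,1),('top',382,215,1,-1,1),('top',62,300,-1,-1,1),
('side',470,108,-1,-1,1),('side',597,92,-1,1,1),('side',697,222,1,1,1),('side',555,322,1,-1,0),('side',700,300,1,1,0)]
def p2(n,u,v): return np.array([(u+.5)/12-.5+204,(v+.5)/12-.5+206]) if n=='top' else np.array([(u-384+.5)/12-.5+206,(v+.5)/12-.5+184])
f=lambda q:np.concatenate([proj(C[n],cor(q,.045*b,.0225*a,q[3]*h))[0]-p2(n,u,v) for n,u,v,b,a,h in L])
r=least_squares(f,[.45,0,-1.16,.028],loss='soft_l1',f_scale=.5); print(r.x,np.degrees(r.x[2])); print(f(r.x).reshape(-1,2))
E
python3 blank.py
```

```text
[ 0.4296  0.0532 -1.3158  0.0249] -75.38952027011001
[[-0.3159 -0.2758]
 [ 0.102  -0.4483]
 [-0.2394  0.153 ]
 [ 0.0823  0.3771]
 [-1.1972  0.2083]
 [ 0.4565 -0.4312]
 [ 0.308   0.2027]
 [-0.4983  0.5635]
 [ 0.1197  0.1498]]
```

```bash
cat > plan.py <<'E'
from h import *
import sys
np.set_printoptions(precision=4,suppress=True)
# plan.py x y z yawdeg(tool y axis) tiltdeg n
def target(yaw,tilt):
    a=np.radians(yaw); y=np.array([np.cos(a),np.sin(a),0]); f=np.array([np.sin(a),-np.cos(a),0]) # forward
    t=np.radians(tilt); z=np.sin(t)*f-np.cos(t)*np.array([0,0,1]); return R.from_matrix(np.c_[np.cross(y,z),y,z])
if __name__=='__main__':
    x,y,z,yaw,tilt=map(float,sys.argv[1:6]); n=int(sys.argv[6])
    o=manip.get_obs(); R0=rot(o); p0=np.array(o['tool_pos']); R1=target(yaw,tilt); rv=(R0.inv()*R1).as_rotvec()
    print('t',o['time_s'],'p',p0,'F',o['force'],'w',o['grip_width']); d=(np.array([x,y,z])-p0)/n
    Rk=R0
    for k in range(n):
        s=Rk.inv().apply(d)*1e3; print(*np.round(s,1),*np.round(rv/n,3)); Rk=Rk*R.from_rotvec(rv/n)
E
python3 plan.py .43 .053 .1 14.6 0 10
```

```text
t 1.3 p [0.278  0.5598 0.2313] F [-0.3759  0.0474  0.158 ] w 0.08533245820321579
-36.2 -38.6 13.1 0.0 0.0 0.086
-39.3 -35.4 13.1 0.0 0.0 0.086
-42.2 -31.9 13.1 0.0 0.0 0.086
-44.8 -28.2 13.1 0.0 0.0 0.086
-47.0 -24.3 13.1 0.0 0.0 0.086
-48.9 -20.2 13.1 0.0 0.0 0.086
-50.5 -15.9 13.1 0.0 0.0 0.086
-51.6 -11.5 13.1 0.0 0.0 0.086
-52.4 -7.1 13.1 0.0 0.0 0.086
-52.8 -2.6 13.1 0.0 0.0 0.086
```

Call:
jog_arm(rows="-36 -39 13 0 0 0.086 70; -39 -35 13 0 0 0.086 70; -42 -32 13 0 0 0.086 70; -45 -28 13 0 0 0.086 70; -47 -24 13 0 0 0.086 70")

```text
time_s: 1.92
tool_pos: [0.3541, 0.3053, 0.1662]
orientation: [0.0, 0.432, 0.902, 0.0]
force: [0.7, 0.1, -0.5]
grip_width: 0.0698
finger_force: 0.0
```

Call:
jog_arm(rows="-49 -20 13 0 0 0.086 70; -50 -16 13 0 0 0.086 70; -52 -12 13 0 0 0.086 70; -52 -7 13 0 0 0.086 70; -53 -3 13 0 0 0.086 70")

```text
time_s: 2.55
tool_pos: [0.4286, 0.0518, 0.1013]
orientation: [0.0, 0.614, 0.789, 0.001]
force: [0.5, 1.5, -1.1]
grip_width: 0.0701
finger_force: 0.0
```

```bash
python3 plan.py .43 .053 .012 14.6 0 3
```

```text
t 2.55 p [0.4286 0.0518 0.1013] F [ 0.4874  1.5111 -1.1421] w 0.07013777700278813
0.3 0.5 29.8 0.0 -0.0 -0.002
0.3 0.5 29.8 0.0 -0.0 -0.002
0.3 0.5 29.8 0.0 -0.0 -0.002
```

Call:
jog_arm(rows="0 1 30 0 0 0 70; 0 0 30 0 0 0 70; 0 0 29 0 0 0 70; 0 0 0 0 0 0 70; 0 0 0 0 0 0 60")

```text
time_s: 3.18
tool_pos: [0.4294, 0.0535, 0.013]
orientation: [0.0, 0.613, 0.79, 0.0]
force: [-0.1, -0.4, -0.3]
grip_width: 0.0601
finger_force: 0.0
```

Call:
jog_arm(rows="0 0 0 0 0 0 44; 0 0 0 0 0 0 38; 0 0 0 0 0 0 30; 0 0 0 0 0 0 30; 0 0 0 0 0 0 30")

```text
time_s: 3.8
tool_pos: [0.4296, 0.0537, 0.0137]
orientation: [0.001, 0.613, 0.79, 0.001]
force: [-2.0, -0.3, 12.3]
grip_width: 0.0435
finger_force: 60.0
```

Call:
jog_arm(rows="0 0 -8 0 0 0 30; 0 0 -20 0 0 0 30; 0 0 -40 0 0 0 30; 0 0 -40 0 0 0 30; 0 0 0 0 0 0 30")

```text
time_s: 4.42
tool_pos: [0.4309, 0.0539, 0.1234]
orientation: [0.002, 0.613, 0.79, 0.003]
force: [0.5, -0.2, -1.0]
grip_width: 0.0433
finger_force: 62.0
```

```bash
python3 - <<'E'
from h import *
for n in ['side','top']:
    c=manip.camera(n); np.savez(f'{n}1.npz',**{k:c[k] for k in ['color','mtx','world_to_cam']})
o=manip.get_obs(); s=proj(c,o['tool_pos'])[0]; print(o['tool_pos'],o['force'])
ims=[]
for n in ['top','side']:
    c=np.load(f'{n}1.npz'); u,v=proj(c,o['tool_pos'])[0].astype(int); print(n,u-25,v-25)
    ims.append(cv2.resize(c['color'][v-25:v+25,u-25:u+25,::-1],None,fx=8,fy=8,interpolation=cv2.INTER_CUBIC))
cv2.imwrite('pics/g.png',np.hstack(ims))
E
python3 plan.py .43 -.10 .25 88.4 30 8
```

```text
[0.42900801 0.05372342 0.12083609] [ 0.07413287 -0.57118274 -0.61316523]
top 193 193
side 195 146
t 4.525 p [0.429  0.0537 0.1208] F [ 0.0741 -0.5712 -0.6132] w 0.043302054240977265
-18.6 -4.6 -16.2 -0.042 -0.056 -0.158
-18.6 -6.9 -15.4 -0.042 -0.056 -0.158
-18.2 -9.2 -14.7 -0.042 -0.056 -0.158
-17.4 -11.4 -14.1 -0.042 -0.056 -0.158
-16.2 -13.4 -13.7 -0.042 -0.056 -0.158
-14.7 -15.3 -13.4 -0.042 -0.056 -0.158
-12.9 -16.9 -13.3 -0.042 -0.056 -0.158
-10.8 -18.2 -13.4 -0.042 -0.056 -0.158
```

View pics/g.png

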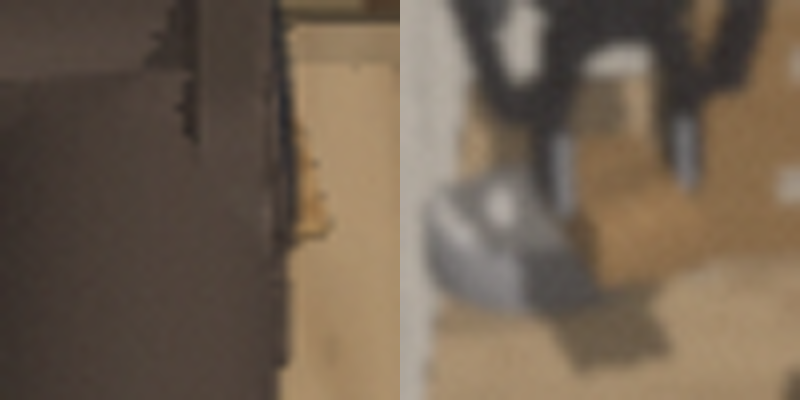

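Call:
jog_arm(rows="-19 -5 -16 -0.042 -0.056 -0.158 30; -19 -7 -15 -0.042 -0.056 -0.158 30; -18 -9 -15 -0.042 -0.056 -0.158 30; -17 -11 -14 -0.042 -0.056 -0.158 30; -16 -13 -14 -0.042 -0.056 -0.158 30")

```text
time_s: 5.15
tool_pos: [0.4287, -0.0425, 0.2005]
orientation: [0.17, 0.252, 0.953, -0.004]
force: [-0.2, 0.1, -0.5]
grip_width: 0.0435
finger_force: 61.9
```

Call:
jog_arm(rows="-15 -15 -13 -0.042 -0.056 -0.158 30; -13 -17 -13 -0.042 -0.056 -0.158 30; -11 -18 -13 -0.042 -0.056 -0.158 30; 0 0 0 0 0 0 30")

```text
time_s: 5.65
tool_pos: [0.43, -0.1007, 0.2483]
orientation: [0.258, 0.013, 0.966, -0.004]
force: [-0.4, 0.2, -1.2]
grip_width: 0.0435
finger_force: 61.9
```

```bash
cat > bedp.py <<'E'
from plan import *
from fit2 import B
p=np.load('p.npy')
s,dy,h,n=float(sys.argv[1])/1e3,float(sys.argv[2])/1e3,float(sys.argv[3])/1e3,sys.argv[4]
X=B(p,s,-.0425+dy,h); print('target',X)
sys.argv=['',*map(str,X),str(90+np.degrees(p[2])),'30',n]
o=manip.get_obs(); R1=target(90+np.degrees(p[2]),30); e=R1.inv().apply(np.array(o['tool_pos'])-B(p,0,-.0425,0))*1e3
print('now s,dy,h:',-e[0],e[1],-e[2], 'Fbed(up,left,normal)',R1.inv().apply(o['force'])*[-1,1,-1])
exec(open('plan.py').read().split("__main__':")[1].replace('\n    ','\n'))
E
python3 bedp.py 8 0 75 5
```

```text
target [ 0.5859 -0.1101  0.1628]
now s,dy,h: -84.40988885334923 5.173589733481661 227.15428100743236 Fbed(up,left,normal) [-0.9816  0.1812 -0.8642]
t 5.65 p [ 0.43   -0.1007  0.2483] F [-0.4129  0.1925 -1.2393] w 0.043524447858916564
-18.5 -1.0 30.4 -0.0 -0.0 0.0
-18.5 -1.0 30.4 -0.0 -0.0 0.0
-18.5 -1.0 30.4 -0.0 -0.0 0.0
-18.5 -1.0 30.4 -0.0 -0.0 0.0
-18.5 -1.0 30.4 -0.0 -0.0 0.0
```

Call:
jog_arm(rows="-18 -1 30 0 0 0 30; -19 -1 30 0 0 0 30; -18 -1 31 0 0 0 30; -19 -1 30 0 0 0 30; -18 -1 31 0 0 0 30")

```text
time_s: 6.28
tool_pos: [0.5218, -0.0953, 0.1834]
orientation: [0.237, 0.012, 0.971, 0.004]
force: [0.5, 1.0, 0.4]
grip_width: 0.0439
finger_force: 61.9
```

Call:
jog_arm(rows="0 0 18 0 0 0 30; 0 0 17 0 0 0 30; 0 0 0 0 0 0 30")

```text
time_s: 6.65
tool_pos: [0.5367, -0.0969, 0.1516]
orientation: [0.236, 0.013, 0.972, 0.004]
force: [0.5, -0.0, -0.2]
grip_width: 0.0434
finger_force: 61.9
```

```bash
python3 bedp.py 8 0 40 3
cat > see.py <<'E'
from h import *
from fit2 import B
import sys
p=np.load('p.npy'); tag=sys.argv[1]; ims=[]
for n in ['top','side']:
    c=manip.camera(n); np.savez(f'{n}{tag}.npz',**{k:c[k] for k in ['color','mtx','world_to_cam']})
    u,v=proj(c,B(p,.01,-.0425,.02))[0].astype(int); print(n,u-25,v-30)
    ims.append(cv2.resize(c['color'][v-30:v+30,u-25:u+25,::-1],None,fx=8,fy=8,interpolation=cv2.INTER_CUBIC))
cv2.imwrite(f'pics/see{tag}.png',np.hstack(ims))
E
python3 see.py A
```

```text
target [ 0.6034 -0.1106  0.1325]
now s,dy,h: -40.487026577914364 11.945633185406088 90.07738498675899 Fbed(up,left,normal) [ 0.3383 -0.0329 -0.3896]
t 6.65 p [ 0.5367 -0.0969  0.1516] F [ 0.4867 -0.0461 -0.1682] w 0.043442188280928336
-17.0 -4.2 15.8 0.005 -0.016 -0.001
-16.7 -4.1 16.1 0.005 -0.016 -0.001
-16.4 -4.0 16.4 0.005 -0.016 -0.001
top 244 129
side 259 163
```

View pics/seeA.png

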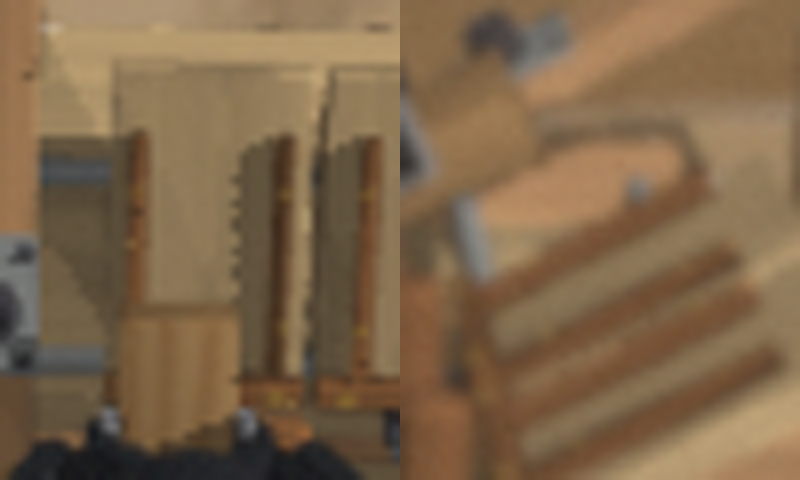

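Run:
```python
from h import *
o=manip.get_obs(); print(np.round(o['joint_pos'],3), np.round(o['dq'],2),o['tool_pos'],o['orientation'])
```

```text
[-0.519  0.25   0.775  2.318 -1.037  0.31   2.694] [-0.02 -0.02  0.02 -0.    0.    0.    0.01] [ 0.53711598 -0.09713281  0.15331169] [0.23698721 0.01241227 0.97142585 0.00385034]
```

Call:
jog_arm(rows="-17 -4 0 0.005 -0.016 0 30; -17 -4 0 0 -0.016 0 30; 0 0 0 0 0 0 30")

```text
time_s: 7.12
tool_pos: [0.5695, -0.1063, 0.1715]
orientation: [0.255, 0.012, 0.967, 0.001]
force: [-0.4, -0.3, -0.9]
grip_width: 0.0435
finger_force: 61.9
```

```bash
python3 - <<'E'
from h import *
o=manip.get_obs(); print(np.round(o['joint_pos'],3), np.round(o['dq'],2),o['tool_pos'],o['orientation'])
E
python3 bedp.py 8 0 60 3
```

```text
[-0.505  0.263  0.778  2.26  -1.038  0.328  2.692] [ 0.   -0.   -0.01  0.04  0.    0.    0.  ] [ 0.56952474 -0.1062893   0.17149455] [0.25507835 0.01215383 0.96684336 0.00111017]
target [ 0.5934 -0.1103  0.1498]
now s,dy,h: -1.9372119343749346 3.4032180277631476 90.79522613149646 Fbed(up,left,normal) [-0.8306 -0.3575 -0.6113]
t 7.125 p [ 0.5695 -0.1063  0.1715] F [-0.4233 -0.3462 -0.9447] w 0.04352667749403712
-3.4 -1.2 10.2 0.003 -0.003 -0.0
-3.4 -1.2 10.2 0.003 -0.003 -0.0
-3.3 -1.2 10.3 0.003 -0.003 -0.0
```

Call:
jog_arm(rows="-3 -1 10 0.003 -0.003 0 30; -4 -1 10 0.003 -0.003 0 30; -3 -1 10 0.003 -0.003 0 30; 0 0 10 0 0 0 30; 0 0 0 0 0 0 30")

```text
time_s: 7.75
tool_pos: [0.5957, -0.1097, 0.1397]
orientation: [0.257, 0.014, 0.966, -0.003]
force: [0.0, -0.5, -1.4]
grip_width: 0.0435
finger_force: 61.9
```

```bash
python3 - <<'E'
from h import *
o=manip.get_obs(); print(np.round(o['joint_pos'],3), np.round(o['dq'],2),o['tool_pos'],o['orientation'])
E
python3 bedp.py 8 0 40 1; python3 see.py B
```

```text
[-0.187  0.322  0.387  2.222 -1.09   0.205  2.725] [-0.04 -0.01  0.06  0.01  0.    0.02 -0.  ] [ 0.5957061  -0.10969297  0.13971356] [ 0.25748374  0.01371189  0.96618114 -0.00284965]
target [ 0.6034 -0.1106  0.1325]
now s,dy,h: 4.91769525273566 0.7117582572183435 50.14001806815178 Fbed(up,left,normal) [-0.6968 -0.5303 -1.2415]
t 7.75 p [ 0.5957 -0.1097  0.1397] F [ 0.0029 -0.5305 -1.4236] w 0.043485053070242356
-3.1 -0.7 10.1 0.001 -0.003 -0.001
top 244 129
side 259 163
```

View pics/seeB.png

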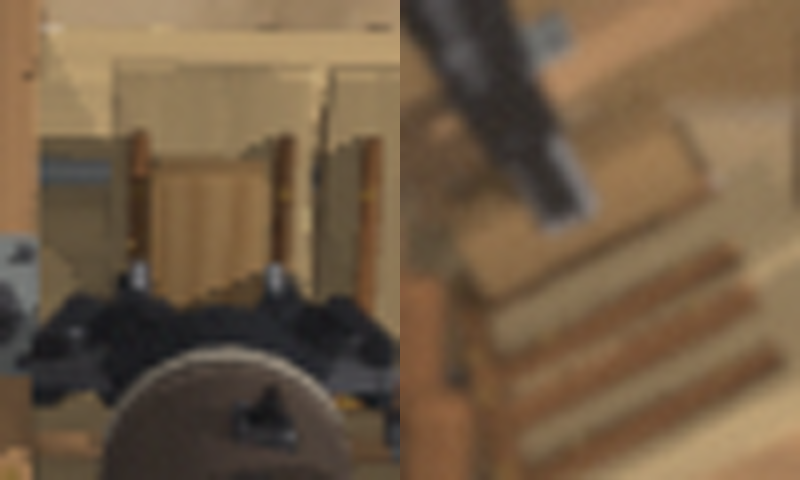

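Run:
```python
from h import *
from fit2 import B
p=np.load('p.npy')
for n,(x0,y0),off in [('top',(244,129),0),('side',(259,163),400)]:
    c=np.load(f'{n}B.npz')
    for nm,s,dy,h in [('ribL out end',.0531,.0325,.011),('ribL in end',.0531,.0245,.011),('ribR in',.0531,-.0245,.011),('ribR out',.0531,-.0325,.011),
      ('ribL low in',0,.0245,.011),('ribR low in',0,-.0245,.011),
      ('blk UL top',.05,.0232,.0645),('blk UR top',.05,-.0218,.0645),('blk UR bot',.05,-.0218,.0365),('blk LR bot',-.04,-.0218,.0365),('blk LR top',-.04,-.0218,.0645)]:
        u=proj(c,B(p,s,-.0425+dy,h))[0]; print(n,nm,np.round((u-[x0,y0]+.5)*8-.5+[off,0]).astype(int))
```

```text
top ribL out end [129 134]
top ribL in end [150 134]
top ribR in [274 135]
top ribR out [295 136]
top ribL low in [147 262]
top ribR low in [270 263]
top blk UL top [156 183]
top blk UR top [274 185]
top blk UR bot [270 162]
top blk LR bot [263 380]
top blk LR top [267 405]
side ribL out end [705 175]
side ribL in end [709 184]
side ribR in [733 242]
side ribR out [737 252]
side ribL low in [587 248]
side ribR low in [607 309]
side blk UL top [640  82]
side blk UR top [660 133]
side blk UR bot [694 191]
side blk LR bot [481 304]
side blk LR top [446 248]
```

Call:
jog_arm(rows="-3 -1 8 0 -0.003 0 30; 0 0 8 0 0 0 30; 0 0 7 0 0 0 30; 0 0 0 0 0 0 30; 0 0 0 0 0 0 30")

```text
time_s: 8.48
tool_pos: [0.61, -0.1109, 0.122]
orientation: [0.259, 0.013, 0.966, -0.003]
force: [-1.1, 0.5, -0.8]
grip_width: 0.0434
finger_force: 61.9
```

```bash
python3 - <<'E'
from h import *
o=manip.get_obs(); print(np.round(o['joint_pos'],3), np.round(o['dq'],2),o['tool_pos'],o['orientation'])
E
python3 bedp.py 8 -0.3 18 1; python3 see.py C
```

```text
[-0.023  0.363  0.183  2.198 -1.089  0.132  2.728] [-0. -0. -0. -0. -0. -0. -0.] [ 0.60996454 -0.11086943  0.12200939] [ 0.25936784  0.01336827  0.96568096 -0.00314472]
target [ 0.6144 -0.1112  0.1134]
now s,dy,h: 8.436895900369942 -0.0770890188853519 27.665190692319662 Fbed(up,left,normal) [-1.4273  0.4968 -0.1469]
t 8.475 p [ 0.61   -0.1109  0.122 ] F [-1.1487  0.5282 -0.8409] w 0.04337460962366939
0.4 -0.2 9.7 0.001 0.001 -0.001
top 244 129
side 259 163
```

View pics/seeC.png

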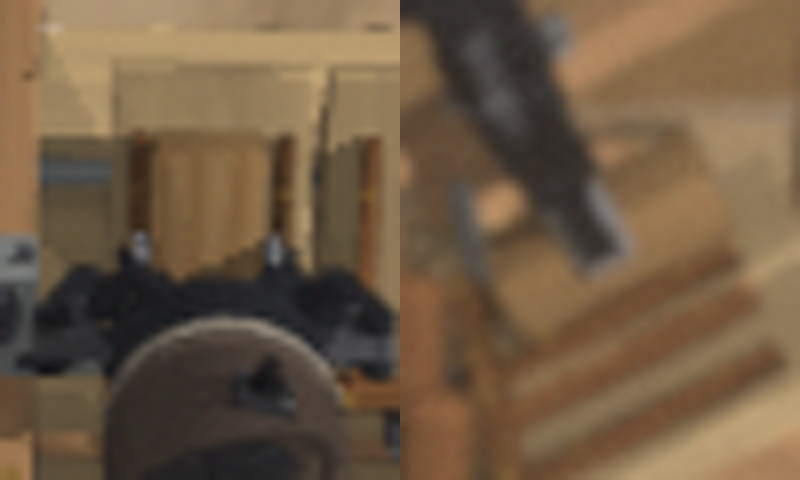

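Call:
jog_arm(rows="0 0 4 0 0 0 30; 0 0 4 0 0 0 30; 0 0 0 0 0 0 30")

```text
time_s: 8.95
tool_pos: [0.6138, -0.1112, 0.1163]
orientation: [0.259, 0.014, 0.966, -0.003]
force: [-16.1, 1.1, 18.6]
grip_width: 0.0435
finger_force: 64.7
```

```bash
python3 - <<'E'
from h import *
o=manip.get_obs(); print(np.round(o['joint_pos'],3), np.round(o['dq'],2),o['tool_pos'],o['orientation'])
E
python3 bedp.py 8 -0.3 14 1
```

```text
[ 0.007  0.378  0.146  2.191 -1.102  0.119  2.742] [-0.  0.  0.  0.  0. -0. -0.] [ 0.61378029 -0.11119359  0.1163003 ] [ 0.25889767  0.01369013  0.96580407 -0.00266083]
target [ 0.6164 -0.1113  0.11  ]
now s,dy,h: 8.893288577004766 -0.2975148210522108 20.809403408107556 Fbed(up,left,normal) [-4.7082  0.6284 24.1732]
t 8.95 p [ 0.6138 -0.1112  0.1163] F [-16.141    1.0671  18.5805] w 0.04348244794431224
0.9 -0.0 6.8 0.001 0.0 -0.002
```

Run:
```python
from h import *
from plan import target
o=manip.get_obs(); r=rot(o).inv(); print('F tool',r.apply(o['force']),'T tool',r.apply(o['wrist_torque']))
print(o['joint_pos'])
```

```text
F tool [  4.7047   0.6538 -24.1733] T tool [ 0.1228  1.3171 -0.042 ]
[ 0.0075  0.3779  0.1457  2.1906 -1.102   0.1185  2.742 ]
```

Call:
jog_arm(rows="0 0 -4 0 0 0 30; 0 0 0 0 0 0 30")

```text
time_s: 9.2
tool_pos: [0.6125, -0.1111, 0.1191]
orientation: [0.259, 0.013, 0.966, -0.003]
force: [-0.6, -0.3, 0.4]
grip_width: 0.0437
finger_force: 61.9
```

```bash
cat > st.py <<'E'
from h import *
from fit2 import B
from plan import target
np.set_printoptions(precision=3,suppress=True)
p=np.load('p.npy'); o=manip.get_obs(); r=rot(o).inv(); R1=target(90+np.degrees(p[2]),30)
e=R1.inv().apply(np.array(o['tool_pos'])-B(p,0,-.0425,0))*1e3
print('t',o['time_s'],'s,dy,h',-e[0],e[1],-e[2],'w',o['grip_width']*1e3)
print('F tool',r.apply(o['force']),'T tool',r.apply(o['wrist_torque']))
print('q',np.array(o['joint_pos']),'rotvec to ideal',(rot(o).inv()*R1).as_rotvec())
E
python3 st.py
```

```text
t 9.2 s,dy,h 9.146891706136213 -0.2506330090512381 23.90374790201627 w 43.73492003944281
F tool [ 0.264 -0.341 -0.67 ] T tool [0.122 0.543 0.078]
q [-0.013  0.372  0.171  2.193 -1.09   0.128  2.73 ] rotvec to ideal [ 0.001 -0.    -0.001]
```

Call:
jog_arm(rows="-6 0 0 0 0 0 30; 0 0 2 0 0 0 30; 0 0 2 0 0 0 30; 0 0 1 0 0 0 30; 0 0 0 0 0 0 30")

```text
time_s: 9.82
tool_pos: [0.6195, -0.1114, 0.1195]
orientation: [0.26, 0.014, 0.966, -0.003]
force: [-24.3, 2.9, 34.0]
grip_width: 0.0432
finger_force: 66.7
```

```bash
python3 st.py
```

```text
t 9.825 s,dy,h 15.413500950914157 -0.33116065841630576 20.698358576432522 w 43.23060983247359
F tool [  4.028   2.309 -41.612] T tool [-0.017  1.451 -0.074]
q [-0.017  0.38   0.176  2.179 -1.077  0.133  2.714] rotvec to ideal [ 0.002  0.002 -0.001]
```

Call:
jog_arm(rows="0 0 -3 0 0 0 30; 0 2 0 0 0 0 30; 0 1 0 0 0 0 30; 0 0 0 0 0 0 30")

```text
time_s: 10.32
tool_pos: [0.6186, -0.1105, 0.12]
orientation: [0.259, 0.015, 0.966, -0.004]
force: [-2.5, -5.4, 1.8]
grip_width: 0.0434
finger_force: 62.3
```

```bash
python3 st.py
```

```text
t 10.325 s,dy,h 14.931377257318564 0.5215134467252395 21.651267034560544 w 43.41056046231231
F tool [ 1.095 -5.473 -2.726] T tool [1.362 0.638 0.153]
q [-0.043  0.378  0.202  2.181 -1.073  0.137  2.702] rotvec to ideal [-0.003 -0.    -0.003]
```

Call:
jog_arm(rows="0 -3 0 0 0 0 30; 0 -2 0 0 0 0 30; 0 0 0 0 0 0 30")

```text
time_s: 10.7
tool_pos: [0.6185, -0.1128, 0.12]
orientation: [0.258, 0.013, 0.966, -0.003]
force: [0.1, -0.2, -1.9]
grip_width: 0.0434
finger_force: 61.9
```

```bash
python3 st.py
```

```text
t 10.7 s,dy,h 14.832165353071353 -1.7772829401216421 21.644212159972938 w 43.43943979575642
F tool [ 0.858 -0.191  1.652] T tool [-0.001  0.57  -0.024]
q [-0.023  0.378  0.188  2.178 -1.064  0.141  2.704] rotvec to ideal [ 0.002 -0.001 -0.001]
```

Call:
jog_arm(rows="3 0 0 0 0 0 30; 2 0 0.5 0 0 0 30; 0 0 0.5 0 0 0 30; 0 0 0 0 0 0 30")

```text
time_s: 11.2
tool_pos: [0.6142, -0.113, 0.1167]
orientation: [0.258, 0.013, 0.966, -0.003]
force: [-4.8, 0.5, 2.3]
grip_width: 0.0435
finger_force: 62.3
```

```bash
python3 st.py
```

```text
t 11.2 s,dy,h 9.481526700004832 -2.08816348874528 20.956710231449385 w 43.458376070759755
F tool [ 3.008  0.335 -4.428] T tool [-0.035  0.964  0.019]
q [ 0.01   0.378  0.147  2.187 -1.077  0.122  2.721] rotvec to ideal [ 0.001 -0.001 -0.001]
```

Call:
jog_arm(rows="0 0 0 0 0 0 46; 0 0 0 0 0 0 50; 0 0 0 0 0 0 55; 0 0 0 0 0 0 60; 0 0 0 0 0 0 60")

```text
time_s: 11.82
tool_pos: [0.6147, -0.1131, 0.1169]
orientation: [0.259, 0.013, 0.966, -0.003]
force: [0.5, 0.3, 0.1]
grip_width: 0.0596
finger_force: 0.0
```

```bash
python3 st.py
cat > mk.py <<'E'
from h import *
from fit2 import B
import sys
p=np.load('p.npy')
for n in ['top','side']:
    c=manip.camera(n); np.savez(f'{n}{sys.argv[1]}.npz',**{k:c[k] for k in ['color','mtx','world_to_cam']})
    for r in manip.masks_of(c,'flat_blank')[:2]:
        cs=max(cv2.findContours(r['region'].astype('uint8'),0,2)[0],key=cv2.contourArea)
        print(n,round(r['p'],2),cv2.approxPolyDP(cs,1.5,True)[:,0].tolist())
    for h in (0,.007):
      for nm,s,dy,z in [('UL top',.045,.0225,.028),('UR top',.045,-.0225,.028),('UR bot',.045,-.0225,0),('LL top',-.045,.0225,.028),('LR top',-.045,-.0225,.028)]:
        print(n,h,nm,proj(c,B(p,s,-.044+dy,z+h))[0].round(1))
E
python3 mk.py D
```

```text
t 11.825 s,dy,h 10.081932180572569 -2.15924556004381 20.87276846846967 w 59.64997297422148
F tool [-0.459  0.307  0.112] T tool [-0.032  0.549  0.015]
q [ 0.01   0.378  0.147  2.187 -1.077  0.122  2.721] rotvec to ideal [ 0.001 -0.    -0.001]
top 0.61 [[264, 145], [262, 149], [264, 160], [276, 161], [277, 145]]
top 0 UL top [263.5 149.4]
top 0 UR top [277.9 149.6]
top 0 UR bot [277.5 146.9]
top 0 LL top [262.9 176.4]
top 0 LR top [277.  176.6]
top 0.007 UL top [263.5 150.1]
top 0.007 UR top [278.  150.3]
top 0.007 UR bot [277.6 147.6]
top 0.007 LL top [262.9 177.2]
top 0.007 LR top [277.1 177.4]
side 0.58 [[295, 181], [286, 186], [290, 196], [301, 192]]
side 0 UL top [292.6 183.1]
side 0 UR top [295.2 189.7]
side 0 UR bot [299.3 196.8]
side 0 LL top [266.9 196.8]
side 0 LR top [268.7 203.8]
side 0.007 UL top [291.5 181.3]
side 0.007 UR top [294.2 187.9]
side 0.007 UR bot [298.3 195.1]
side 0.007 LL top [265.8 195.1]
side 0.007 LR top [267.6 202.1]
```

Call:
jog_arm(rows="0 0 -15 0 0 0 60; 0 0 -30 0 0 0 60; 0 0 -40 0 0 0 60; 0 0 -30 0 0 0 60; 0 0 0 0 0 0 60")

```text
time_s: 12.65
tool_pos: [0.5577, -0.1107, 0.2183]
orientation: [0.26, 0.013, 0.966, -0.002]
force: [0.7, 0.8, 1.0]
grip_width: 0.0597
finger_force: 0.0
```

```bash
python3 st.py; python3 mk.py E | grep -v "0.007"
python3 - <<'E'
from h import *
ims=[]
for n,(x,y) in [('top',(244,129)),('side',(255,163))]:
    ims.append(cv2.resize(np.load(f'{n}E.npz')['color'][y:y+60,x:x+50,::-1],None,fx=8,fy=8,interpolation=cv2.INTER_CUBIC))
cv2.imwrite('pics/E.png',np.hstack(ims))
E
```

```text
t 12.65 s,dy,h 11.308885853258225 -1.30933904585253 137.14787237343185 w 59.73368912780142
F tool [-1.109  0.85  -0.543] T tool [-0.026  0.514 -0.054]
q [-0.528  0.128  0.758  2.232 -0.559  0.341  2.231] rotvec to ideal [0.003 0.003 0.   ]
top 0.96 [[267, 144], [262, 148], [263, 173], [275, 173], [277, 169], [277, 146]]
top 0 UL top [263.5 149.4]
top 0 UR top [277.9 149.6]
top 0 UR bot [277.5 146.9]
top 0 LL top [262.9 176.4]
top 0 LR top [277.  176.6]
side 0.73 [[222, 220], [221, 230], [226, 246], [229, 248], [236, 247], [238, 244], [232, 221], [230, 219]]
side 0.65 [[297, 183], [294, 181], [271, 193], [270, 196], [273, 203], [277, 204], [301, 192]]
side 0 UL top [292.6 183.1]
side 0 UR top [295.2 189.7]
side 0 UR bot [299.3 196.8]
side 0 LL top [266.9 196.8]
side 0 LR top [268.7 203.8]
```

View pics/E.png

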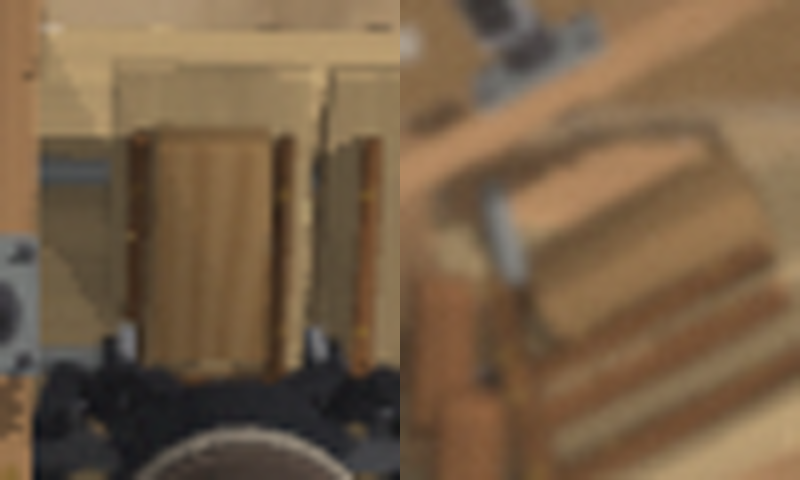

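Call:
jog_arm(rows="-25 0 10 0 0 0 30; -25 -0.5 20 0 0 0 0; -24 0 20 0 0 0 0; 0 0 30 0 0 0 0; 0 0 10 0 0 0 0")

```text
time_s: 13.48
tool_pos: [0.6657, -0.1158, 0.1723]
orientation: [0.257, 0.014, 0.966, -0.003]
force: [-0.5, -0.2, 0.6]
grip_width: -0.0003
finger_force: 0.0
```

```bash
python3 st.py
```

```text
t 13.475 s,dy,h 81.95080686467132 -3.46422037720102 43.28725099224787 w -0.3074378076389167
F tool [ 0.135 -0.181 -0.804] T tool [0.016 0.582 0.024]
q [-0.297  0.385  0.543  2.041 -0.849  0.352  2.45 ] rotvec to ideal [ 0.    -0.005 -0.002]
```

Call:
jog_arm(rows="0 1.5 13 0 0 0 0; 0 0 12 0 0 0 0; 6 0 0 0 0 0 0; 6 0 0 0 0 0 0; 0 0 0 0 0 0 0")

```text
time_s: 14.1
tool_pos: [0.6677, -0.1137, 0.1481]
orientation: [0.259, 0.014, 0.966, -0.003]
force: [0.3, -0.4, -0.1]
grip_width: 0.0
finger_force: 0.0
```

Call:
jog_arm(rows="3 0 0 0 0 0 0; 2 0 0 0 0 0 0; 0 0 0 0 0 0 0")

```text
time_s: 14.48
tool_pos: [0.6639, -0.1134, 0.1454]
orientation: [0.259, 0.013, 0.966, -0.003]
force: [-0.1, -0.6, 0.6]
grip_width: -0.0001
finger_force: 0.0
```

```bash
python3 st.py
```

```text
t 14.475 s,dy,h 66.93457377854075 -1.1639779625608737 20.91956031211846 w -0.07405191717081214
F tool [-0.226 -0.637 -0.587] T tool [ 0.016  0.538 -0.045]
q [-0.213  0.41   0.43   2.069 -0.945  0.278  2.549] rotvec to ideal [ 0.001 -0.001 -0.001]
```

Call:
jog_arm(rows="2 0 0 0 0 0 0; 2 0 0 0 0 0 0; 2 0 0 0 0 0 0; 0 0 0 0 0 0 0")

```text
time_s: 14.98
tool_pos: [0.6586, -0.1134, 0.1423]
orientation: [0.258, 0.014, 0.966, -0.003]
force: [0.2, -0.6, -0.3]
grip_width: -0.0003
finger_force: 0.0
```

```bash
python3 st.py
```

```text
t 14.975 s,dy,h 60.756808245319725 -1.2797554184747248 20.83876724677702 w -0.2965163875350713
F tool [ 0.004 -0.585  0.4  ] T tool [0.019 0.481 0.029]
q [-0.198  0.406  0.41   2.083 -0.959  0.264  2.566] rotvec to ideal [ 0.001 -0.001 -0.001]
```

Call:
jog_arm(rows="2 0 0 0 0 0 0; 2 0 0 0 0 0 0; 0 0 0 0 0 0 0")

```text
time_s: 15.35
tool_pos: [0.6552, -0.1133, 0.1403]
orientation: [0.258, 0.014, 0.966, -0.003]
force: [0.6, -0.8, 0.3]
grip_width: -0.0001
finger_force: 0.0
```

Call:
jog_arm(rows="2 0 0 0 0 0 0; 1 0 0 0 0 0 0; 0 0 0 0 0 0 0")

```text
time_s: 15.72
tool_pos: [0.6528, -0.1132, 0.1389]
orientation: [0.259, 0.013, 0.966, -0.003]
force: [0.5, -0.9, 0.2]
grip_width: 0.0001
finger_force: 0.0
```

```bash
python3 st.py; python3 mk.py F
```

```text
t 15.725 s,dy,h 53.98897441018179 -1.236294792877672 20.861435130060045 w 0.0605941440262302
F tool [-0.56  -0.917  0.116] T tool [-0.019  0.556 -0.026]
q [-0.18   0.402  0.386  2.098 -0.976  0.247  2.587] rotvec to ideal [ 0.001 -0.001 -0.001]
top 0.68 [[258, 145], [263, 146], [269, 142], [280, 145], [283, 139], [282, 137], [258, 137]]
top 0 UL top [263.5 149.4]
top 0 UR top [277.9 149.6]
top 0 UR bot [277.5 146.9]
top 0 LL top [262.9 176.4]
top 0 LR top [277.  176.6]
top 0.007 UL top [263.5 150.1]
top 0.007 UR top [278.  150.3]
top 0.007 UR bot [277.6 147.6]
top 0.007 LL top [262.9 177.2]
top 0.007 LR top [277.1 177.4]
side 0.75 [[292, 184], [288, 184], [269, 194], [267, 200], [270, 206], [293, 196], [296, 190]]
side 0.74 [[312, 196], [306, 195], [274, 211], [259, 211], [260, 223], [257, 235], [259, 237], [269, 237], [296, 233], [313, 233], [316, 206]]
side 0 UL top [292.6 183.1]
side 0 UR top [295.2 189.7]
side 0 UR bot [299.3 196.8]
side 0 LL top [266.9 196.8]
side 0 LR top [268.7 203.8]
side 0.007 UL top [291.5 181.3]
side 0.007 UR top [294.2 187.9]
side 0.007 UR bot [298.3 195.1]
side 0.007 LL top [265.8 195.1]
side 0.007 LR top [267.6 202.1]
```

Call:
jog_arm(rows="1 0 0 0 0 0 0; 1 0 0 0 0 0 0; 0 0 0 0 0 0 0")

```text
time_s: 16.3
tool_pos: [0.6523, -0.1136, 0.139]
orientation: [0.26, 0.014, 0.966, -0.003]
force: [4.6, -1.7, 3.8]
grip_width: -0.0001
finger_force: 3.1
```

Call:
jog_arm(rows="1 0 0 0 0 0 0; 1 0 0 0 0 0 0; 0 0 0 0 0 0 0")

```text
time_s: 16.68
tool_pos: [0.652, -0.1137, 0.1392]
orientation: [0.261, 0.014, 0.965, -0.004]
force: [8.4, -1.6, 5.4]
grip_width: 0.0001
finger_force: 5.1
```

```bash
python3 st.py
```

```text
t 16.675 s,dy,h 53.52339630407917 -1.7197846865517368 21.474133269016978 w 0.06128641778044074
F tool [-9.958 -1.316 -0.411] T tool [ 0.249 -1.645  0.013]
q [-0.17   0.398  0.372  2.103 -0.987  0.236  2.6  ] rotvec to ideal [-0.     0.005 -0.001]
```

Call:
jog_arm(rows="-5 0 0 0 0 0 0; -10 0 0 0 0 0 0; -5 0 -20 0 0 0 0; 0 0 -50 0 0 0 0; 0 0 -50 0 0 0 0")

```text
time_s: 17.3
tool_pos: [0.6056, -0.112, 0.2509]
orientation: [0.257, 0.014, 0.966, -0.003]
force: [0.8, 1.4, 1.2]
grip_width: 0.0
finger_force: 0.0
```

```bash
python3 st.py
cat > blk.py <<'E'
# fit seated pose (s,dy,h) of the blank from mask outline, both views
from h import *
from fit2 import B
from scipy.optimize import minimize
import sys
p=np.load('p.npy'); D=[]
for n in ['top','side']:
    c=manip.camera(n); np.savez(f'{n}{sys.argv[1]}.npz',**{k:c[k] for k in ['color','mtx','world_to_cam']})
    for r in manip.masks_of(c,'flat_blank')[:2]: 
        cs=max(cv2.findContours(r['region'].astype('uint8'),0,2)[0],key=cv2.contourArea); print(n,r['p'],r['region'].sum(),cv2.approxPolyDP(cs,1.2,True)[:,0].tolist())
    for k in ['wide_handle','narrow_handle']:
        print(n,k,[(round(r['p'],2),np.round(r['box'],1).tolist()) for r in manip.look_for(c,k)[:2]])
E
python3 blk.py G
```

```text
t 17.3 s,dy,h 69.08668177182807 -1.3275803128990977 141.44285824566427 w 0.026173527672195482
F tool [-1.233  1.467 -0.69 ] T tool [-0.091  0.47  -0.023]
q [-0.589  0.183  0.844  2.092 -0.529  0.463  2.174] rotvec to ideal [ 0.    -0.004 -0.001]
top 0.61 19 [[268, 150], [264, 151], [265, 154]]
top 0.38 616 [[354, 202], [352, 199], [321, 202], [321, 217], [323, 219], [352, 216], [354, 214]]
top wide_handle [(0.79, [259.8, 134.0, 283.2, 152.0])]
top narrow_handle [(0.65, [284.7, 137.6, 310.5, 189.5])]
side 0.86 370 [[294, 185], [289, 183], [269, 195], [269, 204], [272, 206], [295, 194], [296, 189]]
side 0.24 897 [[230, 254], [229, 268], [235, 288], [256, 287], [258, 278], [250, 254], [248, 252]]
side wide_handle [(0.85, [254.4, 181.3, 310.9, 220.2])]
side narrow_handle [(0.65, [256.0, 196.1, 314.3, 237.5])]
```

```bash
cat > plan2.py <<'E'
from plan import *
p=np.load('p.npy'); x,y,z,tilt=map(float,sys.argv[1:5]); n=int(sys.argv[5]); t=np.radians(tilt)
f=np.array([np.cos(p[2]),np.sin(p[2]),0]); u=np.array([0,0,1.])
Y=np.cos(t)*f+np.sin(t)*u; Z=np.sin(t)*f-np.cos(t)*u; R1=R.from_matrix(np.c_[np.cross(Y,Z),Y,Z])
o=manip.get_obs(); Rk=rot(o); rv=(Rk.inv()*R1).as_rotvec(); d=(np.array([x,y,z])-o['tool_pos'])/n
print('t',o['time_s'],np.array(o['tool_pos']),'F',np.array(o['force']),'q',np.array(o['joint_pos']))
for k in range(n):
    print(*np.round(Rk.inv().apply(d)*1e3,1),*np.round(rv/n,3)); Rk=Rk*R.from_rotvec(rv/n)
E
python3 plan2.py .50 -.182 .26 20 10
```

```text
t 17.7 [ 0.6064 -0.1121  0.2495] F [-0.2125  0.0806 -0.2528] q [-0.5817  0.1863  0.8362  2.0923 -0.5365  0.4589  2.1809]
8.5 -7.3 -6.1 0.014 0.013 0.157
7.4 -8.6 -5.9 0.014 0.013 0.157
6.0 -9.7 -5.7 0.014 0.013 0.157
4.5 -10.6 -5.5 0.014 0.013 0.157
2.8 -11.3 -5.3 0.014 0.013 0.157
1.1 -11.7 -5.1 0.014 0.013 0.157
-0.7 -11.8 -4.9 0.014 0.013 0.157
-2.4 -11.6 -4.8 0.014 0.013 0.157
-4.1 -11.1 -4.7 0.014 0.013 0.157
-5.8 -10.4 -4.6 0.014 0.013 0.157
```

Call:
jog_arm(rows="8.5 -7 -6 0.014 0.013 0.157 0; 7.5 -8.5 -6 0.014 0.013 0.157 0; 6 -10 -6 0.014 0.013 0.157 0; 4.5 -10.5 -5.5 0.014 0.013 0.157 0; 3 -11 -5 0.014 0.013 0.157 0")

```text
time_s: 18.32
tool_pos: [0.5527, -0.1471, 0.2552]
orientation: [0.208, 0.393, 0.893, 0.063]
force: [0.4, -0.5, -0.1]
grip_width: -0.0001
finger_force: 0.0
```

Call:
jog_arm(rows="1 -12 -5 0.014 0.013 0.157 0; -1 -12 -5 0.014 0.013 0.157 0; -2.5 -11.5 -5 0.014 0.013 0.157 0; -4 -11 -5 0.014 0.013 0.157 0; -6 -10 -5 0.014 0.013 0.157 0")

```text
time_s: 18.95
tool_pos: [0.4995, -0.1823, 0.2616]
orientation: [0.126, 0.71, 0.683, 0.12]
force: [1.6, 1.0, 0.5]
grip_width: 0.0003
finger_force: 0.0
```

```bash
python3 plan2.py .528 -.182 .16 20 3; python3 blk.py H
```

```text
t 18.95 [ 0.4995 -0.1823  0.2616] F [1.5634 0.9789 0.4667] q [-0.8411  0.0971  1.2936  2.096  -0.3441  0.7204  0.6232]
0.5 -2.7 35.1 0.0 0.002 -0.003
0.5 -2.7 35.1 0.0 0.002 -0.003
0.4 -2.7 35.1 0.0 0.002 -0.003
top 0.55 415 [[265, 149], [263, 154], [263, 177], [275, 177], [277, 170], [277, 150]]
top 0.26 788 [[258, 136], [257, 178], [264, 179], [267, 185], [270, 185], [271, 181], [274, 179], [276, 181], [276, 190], [280, 191], [282, 186], [280, 167], [283, 138]]
top wide_handle [(0.86, [257.5, 133.3, 280.1, 191.4])]
top narrow_handle [(0.73, [283.2, 138.7, 307.9, 185.7]), (0.55, [142.9, 212.8, 174.2, 249.4])]
side 0.57 368 [[292, 184], [288, 184], [270, 193], [267, 196], [268, 203], [273, 206], [294, 194], [296, 191]]
side wide_handle [(0.85, [256.0, 181.6, 310.2, 217.7]), (0.64, [228.7, 249.9, 255.5, 289.5])]
side narrow_handle [(0.69, [258.2, 194.3, 316.2, 238.4])]
```

Call:
jog_arm(rows="0 -3 35 0 0 0 0; 0 -3 35 0 0.003 -0.004 0; 0 -3 35 0 0.003 -0.004 0; 0 0 0 0 0 0 0")

```text
time_s: 19.85
tool_pos: [0.5265, -0.1827, 0.1582]
orientation: [0.123, 0.705, 0.688, 0.12]
force: [-0.5, 0.3, 0.1]
grip_width: -0.0001
finger_force: 0.0
```

```bash
python3 plan2.py .528 -.182 .10 20 3
```

```text
t 19.85 [ 0.5265 -0.1827  0.1582] F [-0.5391  0.2879  0.088 ] q [-0.4326  0.3501  0.9432  2.1714 -0.8273  0.582   1.077 ]
0.3 -6.1 18.4 -0.001 -0.0 0.001
0.3 -6.2 18.4 -0.001 -0.0 0.001
0.3 -6.2 18.4 -0.001 -0.0 0.001
```

Call:
jog_arm(rows="0 -6 18 0 0 0 0; 0 -6 18 0 0 0 0; 0 -6 18 0 0 0 0; 8 0 0 0 0 0 0; 0 0 0 0 0 0 0")

```text
time_s: 20.48
tool_pos: [0.5304, -0.174, 0.1049]
orientation: [0.125, 0.704, 0.688, 0.123]
force: [-0.4, -0.4, -0.6]
grip_width: 0.0003
finger_force: 0.0
```

```bash
python3 plan2.py .531 -.09 .10 20 30 | head -3
```

```text
t 20.475 [ 0.5304 -0.174   0.1049] F [-0.3699 -0.3562 -0.6229] q [-0.3027  0.4218  0.7656  2.2233 -1.0449  0.4726  1.2668]
2.8 -0.1 0.1 0.0 -0.0 0.0
2.8 -0.1 0.1 0.0 -0.0 0.0
```

Call:
jog_arm(rows="5 0 0 0 0 0 0; 5 0 0 0 0 0 0; 4 0 0 0 0 0 0; 3 0 0 0 0 0 0; 0 0 0 0 0 0 0")

```text
time_s: 21.1
tool_pos: [0.5302, -0.1602, 0.1039]
orientation: [0.127, 0.705, 0.687, 0.121]
force: [-0.1, -7.2, -1.8]
grip_width: -0.0001
finger_force: 3.4
```

Call:
jog_arm(rows="3 0 0 0 0 0 0; 3 0 0 0 0 0 0; 3 0 0 0 0 0 0; 0 0 0 0 0 0 0")

```text
time_s: 21.6
tool_pos: [0.5304, -0.1512, 0.1039]
orientation: [0.127, 0.705, 0.687, 0.121]
force: [0.6, -3.7, -1.3]
grip_width: -0.0003
finger_force: 2.2
```

```bash
python3 plan2.py .531 -.09 .10 20 30 | head -3
```

```text
t 21.6 [ 0.5304 -0.1512  0.1039] F [ 0.6261 -3.6505 -1.3343] q [-0.3674  0.4129  0.7746  2.244  -1.042   0.443   1.2156]
2.0 -0.1 0.1 0.0 0.0 0.0
2.0 -0.1 0.1 0.0 0.0 0.0
```

Call:
jog_arm(rows="5 0 0 0 0 0 0; 6 0 0 0 0 0 0; 6 0 0 0 0 0 0; 6 0 0 0 0 0 0; 6 0 0 0 0 0 0")

```text
time_s: 22.22
tool_pos: [0.5314, -0.1225, 0.1039]
orientation: [0.127, 0.705, 0.687, 0.121]
force: [2.0, -8.1, -5.5]
grip_width: -0.0001
finger_force: 4.0
```

Call:
jog_arm(rows="6 0 0 0 0 0 0; 6 0 0 0 0 0 0; 6 0 0 0 0 0 0; 5 0 0 0 0 0 0; 4 0 0 0 0 0 0")

```text
time_s: 22.85
tool_pos: [0.5323, -0.0949, 0.104]
orientation: [0.127, 0.705, 0.687, 0.121]
force: [3.0, -6.7, -3.3]
grip_width: -0.0002
finger_force: 3.1
```

```bash
python3 plan2.py .531 -.0785 .10 20 1
```

```text
t 22.85 [ 0.5323 -0.0949  0.104 ] F [ 3.0344 -6.728  -3.2832] q [-0.5273  0.3985  0.8048  2.2769 -1.0233  0.3955  1.0848]
16.3 -3.0 3.1 0.004 0.003 0.002
```

Call:
jog_arm(rows="4 0 0 0 0 0 0; 4 0 0 0 0 0 0; 3 0 0 0 0 0 0; 2 0 0 0 0 0 0; 0 0 0 0 0 0 0")

```text
time_s: 23.48
tool_pos: [0.5317, -0.0793, 0.1034]
orientation: [0.125, 0.704, 0.688, 0.122]
force: [0.3, -0.5, -0.3]
grip_width: -0.0002
finger_force: 0.0
```

Call:
jog_arm(rows="1.5 0 0 0 0 0 0; 1.5 0 0 0 0 0 0; 1 0 0 0 0 0 0; 0 0 0 0 0 0 0")

```text
time_s: 23.98
tool_pos: [0.5319, -0.0761, 0.1035]
orientation: [0.125, 0.704, 0.688, 0.122]
force: [0.6, -0.9, -0.9]
grip_width: 0.0001
finger_force: 0.4
```

Run:
```python
from h import *
for n in ['top']:
    c=manip.camera(n)
    for k in ['flat_blank','wide_nest','square_blank','narrow_nest']: print(k,[(round(r['p'],2),np.round(r['box'],1).tolist()) for r in manip.look_for(c,k)[:2]])
o=manip.get_obs(); print(o['tool_pos'],o['force'],o['joint_pos'])
```

```text
flat_blank [(0.55, [228.3, 136.6, 256.7, 182.2]), (0.45, [236.2, 145.1, 250.7, 176.8])]
wide_nest [(0.75, [229.8, 138.0, 255.0, 184.0])]
square_blank [(0.76, [281.1, 212.5, 300.1, 221.9]), (0.72, [199.3, 108.6, 315.1, 198.2])]
narrow_nest [(0.86, [282.3, 134.2, 311.8, 190.6]), (0.26, [232.7, 137.2, 258.1, 187.8])]
[ 0.5319714  -0.07607157  0.10350981] [-0.92264767 -0.81068164  0.26141473] [-0.57833211  0.39690903  0.81538834  2.28457688 -1.01647531  0.38676102
  1.0429989 ]
```

Call:
jog_arm(rows="-6 0 0 0 0 0 0; -8 0 0 0 0 0 0; 0 0 -30 0 0 0 0; 0 0 -50 0 0 0 0; 0 0 -50 0 0 0 0")

```text
time_s: 24.85
tool_pos: [0.4964, -0.0843, 0.202]
orientation: [0.124, 0.702, 0.69, 0.123]
force: [-1.4, 1.5, 1.1]
grip_width: -0.0001
finger_force: 0.0
```

Call:
jog_arm(rows="-50 0 -20 0 0 0 0; -50 0 -20 0 0 0 0; -50 0 0 0 0 0 0; 0 0 0 0 0 0 0")

```text
time_s: 25.35
tool_pos: [0.4792, -0.2326, 0.2397]
orientation: [0.126, 0.705, 0.687, 0.122]
force: [-0.8, -0.3, -0.5]
grip_width: -0.0001
finger_force: 0.0
```

```bash
cat > fin.py <<'E'
from h import *
from fit2 import B
p=np.load('p.npy')
def box(c):
    return
for n in ['top','side']:
    c=manip.camera(n); np.savez(f'{n}Z.npz',**{k:c[k] for k in ['color','mtx','world_to_cam']})
    for k in ['wide_handle','narrow_handle','flat_blank','square_blank']:
        for r in manip.masks_of(c,k)[:2]: 
            cs=max(cv2.findContours(r['region'].astype('uint8'),0,2)[0],key=cv2.contourArea)
            print(n,k,round(r['p'],2),np.round(r['box'],1).tolist(),cv2.approxPolyDP(cs,1.5,True)[:,0].tolist() if 'flat' in k else '')
    for s,dy,h in [(-.047,.0225,.028),(-.047,-.0225,.028),(.043,.0225,.028),(.043,-.0225,.028),(.043,-.0225,0)]:
        print('pred',proj(c,B(p,s,.0425+dy,h))[0].round(1))
    C0=np.load(f'{n}0.npz')
    a,b=c['color'].astype(np.float32).mean(2),C0['color'].astype(np.float32).mean(2)
    # shift of wide handle top (+85 mm) by template match
    from fit2 import J
    for nm,yj,dy in [('wide',-.0825,.085),('narrow',-.1675,0)]:
        u0=proj(c,J(p,(-.087,yj+.009,.112)))[0]; u1=proj(c,J(p,(-.087,yj+.009+dy,.112)))[0]
        x,y=np.round(u0).astype(int); X,Y=np.round(u1).astype(int); w=5
        k=4; T=cv2.resize(b[y-w:y+w+1,x-w:x+w+1],None,fx=k,fy=k,interpolation=cv2.INTER_CUBIC); S=cv2.resize(a[Y-w-5:Y+w+6,X-w-5:X+w+6],None,fx=k,fy=k,interpolation=cv2.INTER_CUBIC)
        m=cv2.matchTemplate(S,T,cv2.TM_CCOEFF_NORMED); _,v,_,l=cv2.minMaxLoc(m)
        d=np.array([X-5+l[0]/k-x+0,Y-5+l[1]/k-y+0])
        print(n,nm,'match',round(v,2),'shift',d,'expected',(u1-u0).round(2))
o=manip.get_obs(); print(o['tool_pos'],o['time_s'])
E
python3 fin.py
```

```text
top wide_handle 0.75 [230.9, 137.9, 258.7, 192.5] 
top narrow_handle 0.9 [281.8, 137.2, 308.9, 190.9] 
top flat_blank 0.45 [331.7, 137.8, 351.5, 158.9] [[349, 139], [332, 141], [334, 157], [349, 157], [351, 155]]
top flat_blank 0.41 [238.1, 147.3, 253.5, 174.4] [[249, 150], [248, 163], [250, 171]]
top square_blank 0.75 [264.5, 209.9, 300.1, 222.2] 
pred [235.8 176.7]
pred [249.9 176.9]
pred [235.7 149.8]
pred [250.1 149.9]
pred [250.2 147.2]
top wide match 0.56 shift [-26.5   -1.25] expected [-27.01  -0.3 ]
top narrow match 0.99 shift [0. 0.] expected [0. 0.]
side wide_handle 0.67 [259.3, 194.1, 315.5, 235.7] 
side wide_handle 0.63 [252.6, 168.6, 307.1, 206.8] 
side narrow_handle 0.69 [256.1, 195.4, 319.3, 237.9] 
side flat_blank 0.66 [268.3, 174.4, 292.1, 194.7] [[288, 172], [264, 184], [266, 191], [270, 192], [290, 182], [291, 177]]
side square_blank 0.6 [221.4, 218.3, 240.1, 248.0] 
pred [263.2 184.8]
pred [264.8 191. ]
pred [287.4 171.7]
pred [289.7 177.6]
pred [293.7 184.4]
side wide match 0.61 shift [ -1.5 -14. ] expected [ -2.81 -12.85]
side narrow match 0.46 shift [1.  1.5] expected [0. 0.]
[ 0.4812 -0.2249  0.2389] 25.85
```

```bash
python3 -c "
from plant import manip
print(manip.job_done())"
```

```text
the job is handed in; nothing more can be done
None
```

I handed the job in at about 26 s: the wide carriage was the one waiting, so I laid the flat blank in its nest, pushed it down against the lower stop, and moved the carriage one station left into the drilling notch. The last pictures and forces agree with this, but no verdict came back.

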